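# Load the cartridge reader and clamp its lid

## Task

Get the bench reader ready to run: push the cartridge along the loading deck until it is fully home in the bay, then swing the lid down shut over it, and last swing the clamp arm over so that it lies flat across the closed lid. Leave the bottles and the carton beside the reader where they are.

Things in the scene. Friction and masses are not known exactly. Their poses are not given: they have to be found in the camera images.
- reader: White bench instrument 515 x 130 mm, fixed to the bench. Origin on the bench surface (z = 0) under the middle of the bay's mouth. Its +x is the loading direction, +z up; its -y side carries the clamp. Along its x: loading deck from -215 mm to 0, bay from 0 to 110 mm, lid hinge at 125 mm, then a low console with a dark screen, 150 to 300 mm, 150 mm wide, 68 mm tall.
- bay_mouth (a point): Middle of the bay's mouth on the deck, 40 mm above the bench, straight above the reader's origin, same axes. The deck before it is flat and level with the bay floor. Two low guides on the deck, 20 mm tall, narrow from 104 mm apart (65 mm before the mouth) to 69 mm at it.
- bay (a point): Centre of the bay on its floor, 40 mm above the bench and 55 mm inside the mouth: where the cartridge's origin is when fully home. Axes as the reader. The bay's side walls are 70 mm apart, 20 mm thick and 52 mm tall; its end stop is 55 mm further along +x.
- cartridge: Loose white box, 110 (x) x 64 (y) x 48 (z) mm, about 0.25 kg, eight round black spots on its grey top. Origin at the centre of its underside, x along its length, roughly the loading direction. Starts flat on the loading deck, a little off-centre and askew. Fully home, its front meets the end stop and its rear is level with the bay mouth; else the lid's skirt comes down on it.
- lid (a joint): Angle of the grey lid (rad): 0 shut and level, 1.57 upright, at most 1.95, leaning away from the bay. A plate 137 mm long from the hinge, 110 mm wide, 10 mm thick, with a 34 mm deep skirt under its free edge that covers the bay mouth when shut, and a 17 mm lip beyond it. Stiff: it stays where it is left, about 2 N at the free edge moves it; no latch.
- clamp (a joint): Angle of the clamp arm (rad): 0 level across the shut lid, 1.57 upright, more when leaning outwards, at most 2.25. A steel bar 100 mm long from its pivot, 18 mm wide, 14 mm thick, with a black rubber end 24 mm wide and 34 mm long. Stiff: it stays where it is left, under 2 N at its end moves it.
- lid_hinge (a point): Middle of the lid's hinge line, 94 mm above the bench, 125 mm from the reader's origin along its +x; the hinge line runs along the reader's y. Axes as the reader. The shut lid reaches from here towards the reader's -x, its underside at this height, its top 10 mm higher.
- lid_tip (a point): Middle of the lid's free edge on its outer (upper when shut) face, 137 mm from the hinge line; moves with the lid.
- clamp_hinge (a point): Pivot of the clamp arm, on a dark post at the reader's -y side, 112 mm above the bench, 70 mm along the reader's +x and 72 mm along its -y from the reader's origin; the pivot axis runs along the reader's x. Axes as the reader. The closed arm reaches from here 100 mm towards the reader's +y.
- clamp_tip (a point): Middle of the clamp arm's free end on its outer (upper when closed) face, 100 mm from the pivot; moves with the arm.
- bottle_a: White reagent bottle with a paper label and black cap, 60 mm across, 150 mm tall, standing on the bench; to be left alone. Origin at the centre of its underside.
- bottle_b: White reagent bottle without label, black cap, 60 mm across, 150 mm tall, standing on the bench; to be left alone. Origin at the centre of its underside.
- carton: Plain brown carton 75 x 120 x 50 mm, lying on the bench; to be left alone. Origin at the centre of its underside.
Mind the look-alikes: they are no part of the job. Leave any blue or purple look-alike of the cartridge alone.

How it is judged:
On the way, in this order (a step that is already met when the one before it is completed fails the run):
1. the cartridge is fully home in the bay (x of cartridge in the frame of reader between 0.05 and 0.06 m and y of cartridge in the frame of reader between -0.006 and 0.006 m and z of cartridge in the frame of reader below 0.045 m and angle between the x axis of cartridge and the x axis of reader, either way round below 0.09 rad), for 0.2 s.
2. the lid is shut over the cartridge (all of step 1 and value of joint lid below 0.05 rad), for 0.2 s.
3. the clamp arm lies across the shut lid (all of step 2 and value of joint clamp below 0.06 rad), for 0.2 s.
At the end, for the whole second after the job is handed in: The cartridge lies at rest on the bay floor, within 5 mm of fully home along the bay, within 6 mm of its centre line and 0.09 rad of straight; the lid is shut (joint below 0.05 rad) and the clamp arm is down across it (joint below 0.06 rad) (all of step 3 and linear speed of cartridge below 0.01 m/s); the robot touches nothing.
It fails at once if a bottle or the carton is moved by more than 20 mm (distance of any of bottle_a, bottle_b, carton from where it was at the start of the episode above 0.02 m).
It fails at once if a bottle is tipped by more than 0.3 rad (angle between any of bottle_a, bottle_b's own z axis and vertical above 0.3 rad).
It also fails if it takes over 70 s, if anything falls off the work surface, if the arm or the gripper's body presses on something with over 40 N, if the wrist force passes 120 N, or if a joint passes its speed limit or range.

## Robot

A 7-joint arm with a two-finger parallel gripper is mounted at the origin on the work surface. World frame = base frame: x ahead of the robot, y to its left, z up, the work surface at z = 0. Lengths are in m, angles in rad, forces in N, time in s.
With the tool pointing down it reaches from about 0.35 to 0.9 m from the base axis. Payload 19.9 kg.
Tool frame: the origin (TCP) lies at the very end of the fingers, on their centre line; the grasp point (between the pads) lies 19 mm behind it; z points along the fingers, y is the line along which they close (so a half turn about z gives the same grasp; the last joint's range is limited). The gripper opens to 85 mm and grips with 20 to 120 N. Pads are 22 mm wide; open, the fingers measure 114 mm over their backs; the gripper's body (76 mm by 85 mm) begins 54 mm behind the grasp point. The pads swing forward as they close: fully open they stand 13 mm farther back than shut.
Start: joints at [1.121, 0.417, -0.01, 1.614, 0.005, 1.111, -0.053], TCP at [0.248, -0.573, 0.231] pointing down, gripper open.
Joint ranges: [-2.81, 2.81], [-0.39, 2.02], [-1.27, 1.25], [0.06, 2.57], [-1.19, 4.33], [0.19, 2], [-2.82, 2.82]. Speed limits (rad/s): [1.89, 1.89, 2.39, 2.39, 3.01, 3.01, 3.01].

## Interface

Orientations are given as a unit quaternion [x, y, z, w].
In Python, from station import observe, capture, calibration, ticket gives the robot as it stands. The module is installed in compiled form; this text tells all that it offers.
- The arm moves only by the shell command python3 -m crank 'ROWS' [FORCE]. ROWS is JSON, one flat list of numbers, 7 for each row, row after row: the opening, from -1 (shut) to 1 (fully open), then the shift along the tool's x, y, z in mm, then the turn, a rotation vector about the tool's x, y, z in rad. In form: [claw, dx, dy, dz, rx, ry, rz, claw, dx, dy, dz, rx, ry, rz, ...]. A call has 1 to 12 rows; each row shifts and turns the commanded pose from where the row before left it, along the tool's axes as they then stand; what a row does not reach is not made up. A row lasts 1/12 s, in which the tool goes at most 41.7 mm and 7.16 degrees, less where a joint would pass 70% of its speed; a pose out of reach is approached as far as the arm can. A call is refused whole if a number of a shift passes 41.7 or a number of a turn 0.125, either way. A call with a gripper value outside its range is refused whole. The fingers move at their own pace and stop on an object; FORCE is the grip in N (left out, the last holds). Time passes only in rows, so rows that do not move let the fingers close. It gives the time, the measured TCP pose, the force, the opening and the grip force at its end, in the units of the state.
- observe(): the state, without advancing time (a new reading comes with each control period).
- capture(name): name is "side" or "top" or "wrist"; returns the picture (400x640x3 uint8, red, green, blue); there is no depth.
- calibration(name): a dict with "intrinsics" (3x3 intrinsics, pixels), "D" ([k1, k2, p1, p2, k3] as OpenCV has them; the pictures are not rectified), "extrinsics" (4x4, takes a point from world to camera coordinates). Camera axes: x right, y down, z forward; pixel columns grow to the right and rows downward; lengths in m; the calibration is good to about 2 mm. A picture is of the moment at which its call begins: read the wrist's pose just before it. calibration takes no time and is no camera call; for the wrist camera it gives the pose at the moment of the call.
- ticket.sign_off(): hands the job in; it is judged then, once.
The state is a dict: "t": time; "joints": joint angles; "joint_velocities": joint speeds; "joint_efforts": joint torques, N m; "tcp_pos": TCP position; "tool_rot": TCP orientation; "contact_force": force on the tool from outside, world axes, zero at the start; "ft_torque": the same for the moment, N m; "gripper_width": finger opening in m; "finger_force": force on a finger pad.
Only numpy, scipy, OpenCV 4.12 (cv2) and the standard library are available. Lean on these libraries where they do the work, as an engineer would, in place of code of your own. Each camera call takes 0.05 s, during which the arm holds its last target. There are 200 camera calls.

## Working session

There is one attempt and no reset: what is moved stays moved. The work goes in short steps, Python scripts to look and compute and a shell command to move; the robot and the scene stay as the last step left them, time stands still between calls to the robot, and variables do not carry over. Pictures are saved under pics/ and viewed, at most 10 in all, crops included, and the job is handed in when it is done.

```bash
mkdir -p pics
cat > h.py <<'E'
import numpy as np, cv2
from station import observe, capture, calibration
from scipy.spatial.transform import Rotation as R
def snap(n,f):
    im=capture(n); cv2.imwrite('pics/'+f,im[:,:,::-1]); return im
def ray(c,px):
    K,D,T=[np.array(c[k],float) for k in('intrinsics','D','extrinsics')]
    u=cv2.undistortPoints(np.array(px,float).reshape(-1,1,2),K,D).reshape(-1,2)
    d=np.c_[u,np.ones(len(u))]@T[:3,:3]; o=-T[:3,:3].T@T[:3,3]
    return o,d/np.linalg.norm(d,axis=1)[:,None]
def plane(c,px,z):
    o,d=ray(c,px); return o+d*((z-o[2])/d[:,2:])
def tri(c1,p1,c2,p2):
    o1,d1=ray(c1,p1);o2,d2=ray(c2,p2);out=[]
    for a,b in zip(d1,d2):
        s=np.linalg.lstsq(np.c_[a,-b],o2-o1,rcond=None)[0]
        A=o1+a*s[0];B=o2+b*s[1]; out.append([*((A+B)/2),np.linalg.norm(A-B)])
    return np.array(out)
def proj(c,P):
    K,D,T=[np.array(c[k],float) for k in('intrinsics','D','extrinsics')]
    return cv2.projectPoints(np.array(P,float).reshape(-1,3),cv2.Rodrigues(T[:3,:3])[0],T[:3,3],K,D)[0].reshape(-1,2)
E
python3 - <<'E'
from h import *
np.set_printoptions(precision=3,suppress=True)
for n in('top','side'): snap(n,n+'0.png'); c=calibration(n);T=np.array(c['extrinsics']);print(n,-T[:3,:3].T@T[:3,3],T[2,:3])
o=observe();print(o['t'],o['tcp_pos'],o['tool_rot'],o['contact_force'])
E
```

```text
top [0.507 0.024 0.973] [ 0.051  0.026 -0.998]
side [0.295 0.555 0.551] [ 0.334 -0.705 -0.626]
0.1 [ 0.248 -0.573  0.231] [ 0.979  0.203 -0.    -0.001] [-0.305 -0.182  0.359]
```

View pics/top0.png

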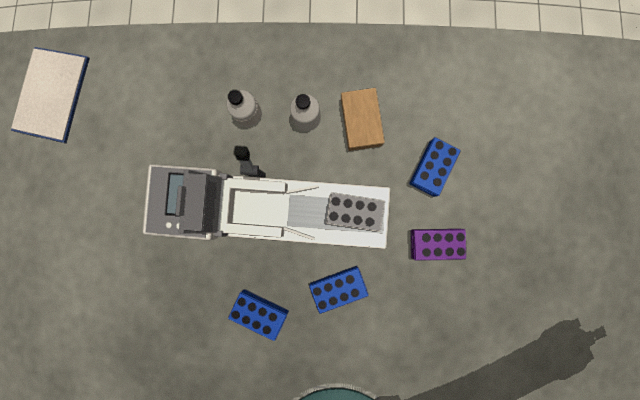

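View pics/side0.png

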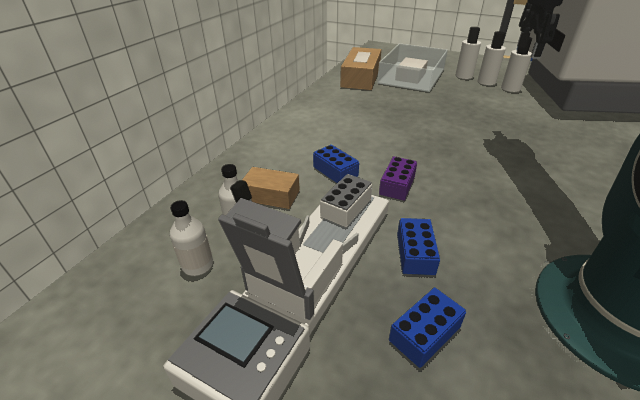

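The top view shows the reader lying along world +y: its deck's rear corners are near px (390,187) and (387,248), and the grey cartridge is at (355,212). The lid, about upright, is at (205,205), and the clamp leans out at (243,155). The bottles are at (240,105) and (303,110), and the carton is at (362,118). The side view shows the cartridge at (346,198), the lid at (262,250) and the clamp's rubber end at (240,190).

```bash
cat > m.py <<'E'
from h import *
np.set_printoptions(precision=4,suppress=True)
ct,cs=calibration('top'),calibration('side')
t=cv2.imread('pics/top0.png');s=cv2.imread('pics/side0.png')
def spots(im,roi,thr=60):
    x0,y0,x1,y1=roi; g=im[y0:y1,x0:x1].max(2); n,l,st,c=cv2.connectedComponentsWithStats((g<thr).astype(np.uint8))
    return np.array([[*(c[i]+[x0,y0]),st[i,4]] for i in range(1,n) if 8<st[i,4]<150])
a=spots(t,(322,190,388,236));b=spots(s,(318,174,374,212))
print(len(a),len(b));print(a);print(b)
# white deck in top picture
hsv=cv2.cvtColor(t,cv2.COLOR_BGR2HSV); w=((hsv[...,2]>165)&(hsv[...,1]<40)).astype(np.uint8); w[:, :140]=0;w[:165]=0;w[255:]=0;w[:,400:]=0
ys,xs=np.nonzero(w)
for nm,pts in(('far',[(x,ys[xs==x].min()) for x in range(335,386,5)]),('near',[(x,ys[xs==x].max()) for x in range(300,386,8)]),('rear',[(xs[ys==y].max(),y) for y in range(190,246,5)])):
    P=plane(ct,np.array(pts)+ [0,0],0.04); d=np.linalg.svd((P-P.mean(0))[:,:2])[2][0]; print(nm,pts[0],pts[-1],P.mean(0),np.degrees(np.arctan2(d[1],d[0])),np.abs((P-P.mean(0))[:,:2]@[-d[1],d[0]]).max())
big=np.hstack([cv2.resize(t[130:260,140:395],None,fx=1.55,fy=1.55,interpolation=2)])
cv2.imwrite('pics/c1.png',np.vstack([cv2.resize(t[135:255,140:395],(765,360),interpolation=cv2.INTER_CUBIC),cv2.resize(s[165:270,200:455],(765,240)[:2],interpolation=cv2.INTER_CUBIC)]))
E
python3 m.py
```

```text
6 8
[[335.     200.5909  22.    ]
 [345.6667 202.25    12.    ]
 [358.6154 204.2308  13.    ]
 [333.1071 216.25    28.    ]
 [345.     217.8     25.    ]
 [357.4    220.05    20.    ]]
[[347.5    180.1176  34.    ]
 [359.8378 184.7568  37.    ]
 [341.6944 185.9444  36.    ]
 [336.     191.7632  38.    ]
 [354.4474 190.4737  38.    ]
 [329.6667 197.8462  39.    ]
 [348.5581 196.5349  43.    ]
 [342.7317 202.8537  41.    ]]
far (335, np.int64(183)) (385, np.int64(187)) [ 0.5744 -0.0328  0.04  ] -93.1118650184122 0.0008974222530880789
near (300, np.int64(241)) (380, np.int64(247)) [0.4502 0.0062 0.04  ] -92.88666725664292 0.0008549055620393147
rear (np.int64(389), 190) (np.int64(385), 245) [ 0.5082 -0.0915  0.04  ] 177.06844681891923 0.0009588319967567746
```

View pics/c1.png

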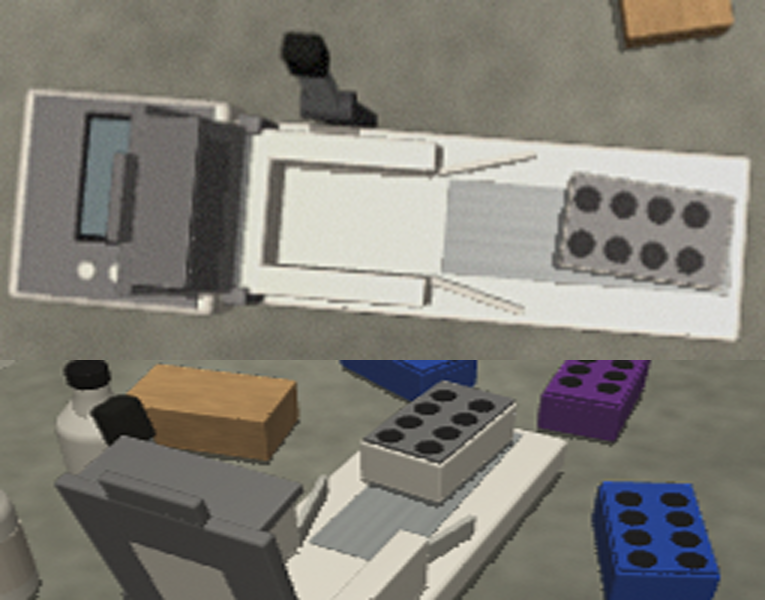

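The enlarged crop shows the wall ends at about px (286,187) and (283,232) in the top picture. The lid's free edge with its lip is at top px (180,200) and side px (255,231). The clamp's rubber tip is at top px (241,153) and side px about (240,190).

```bash
cat >> m.py <<'E'
print('-----')
a=spots(t,(322,190,388,236),85); a=a[a[:,2]<40]; print(len(a))
b=b[:,:2]; f=b[[5,3,2,0]];n=b[[7,6,4,1]]
# split rows of a by line through the middle
yy=a[:,1]-0.19*(a[:,0]-345); A=np.vstack([sorted(a[yy<np.median(yy)][:,:2].tolist()),sorted(a[yy>np.median(yy)][:,:2].tolist())])
print(A.T)
if len(A)==8:
    P=tri(ct,A,cs,np.vstack([f,n])); print(P)
    Q=plane(ct,A,0.088); d=(Q[[3,7]]-Q[[0,4]]).sum(0); print('cart top by plane',Q.mean(0),'yaw',np.degrees(np.arctan2(-d[1],-d[0])))
    Q2=plane(cs,np.vstack([f,n]),0.088); d=(Q2[[3,7]]-Q2[[0,4]]).sum(0); print('side',Q2.mean(0),'yaw',np.degrees(np.arctan2(-d[1],-d[0])))
print('lidtip,clamp',tri(ct,[[179.5,200.5],[241,153]],cs,[[255,231],[240,190]]))
yaw=np.radians(87.0);X=np.array([np.cos(yaw),np.sin(yaw),0]);Y=np.array([-X[1],X[0],0]);O=np.array([.5193,.1222,0])
L=lambda x,y,z:O+x*X+y*Y+[0,0,z]
pts=[L(0,0,.04),L(0,.045,.092),L(0,-.045,.092),L(-.215,.065,.04),L(-.215,-.065,.04),L(.3,.075,.068),L(.3,-.075,.068),L(.125,0,.094),L(.07,-.072,.112)]
pts+=[L(.125-.137*np.cos(q)+.01*np.sin(q),0,.094+.137*np.sin(q)+.01*np.cos(q)) for q in(1.57,1.75,1.95)]
pts+=[L(.07,-.072+.1*np.cos(q),.112+.1*np.sin(q)) for q in(1.57,1.9,2.25)]
v=[]
for c,im,n in((ct,t,3),(cs,s,3)):
    q=proj(c,pts); print(q.T.round(1))
    I=cv2.resize(im,None,fx=3,fy=3,interpolation=cv2.INTER_CUBIC)
    for i,p in enumerate(q): 
        z=(int(p[0]*3+1),int(p[1]*3+1)); cv2.circle(I,z,3,(0,0,255) if i<9 else (0,200,0) if i<12 else (255,0,255),1)
    v.append(I)
cv2.imwrite('pics/c2.png',np.hstack([v[0][400:760,420:780],v[1][500:860,560:960]]))
E
python3 m.py|sed -n '/-----/,$p'
```

```text
-----
0
[]
lidtip,clamp [[0.5244 0.2819 0.2301 0.007 ]
 [0.6147 0.1867 0.2006 0.0002]]
[[285.4 280.8 284.5 385.6 390.1 139.1 145.7 220.4 249.  194.7 181.6 169.1
  238.3 240.6 244.1]
 [209.7 231.9 186.6 248.7 186.6 233.8 162.5 204.3 169.5 201.5 200.5 199.5
  163.4 145.4 130.1]]
[[315.3 337.4 293.2 389.2 336.2 246.9 156.9 275.1 256.9 261.6 250.6 238.9
  249.2 232.9 219.6]
 [253.1 241.1 224.8 199.9 183.7 420.5 363.8 281.1 235.6 217.8 231.5 249.8
  187.9 184.9 188.1]]
  return _methods._mean(a, axis=axis, dtype=dtype,
  ret = ret.dtype.type(ret / rcount)
```

View pics/c2.png

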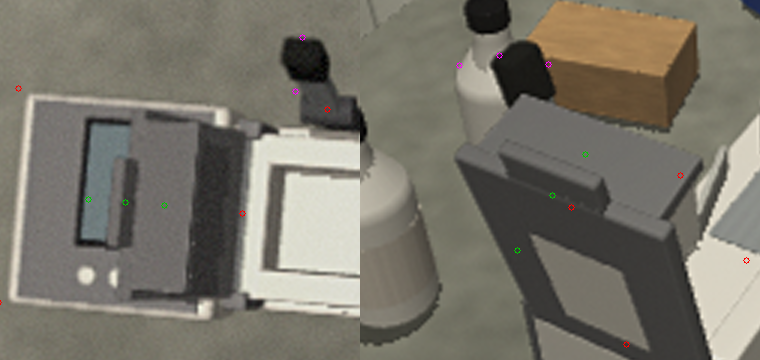

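The overlay matches at the deck and the clamp pivot. It puts the lid at about 1.75 rad (middle green dot, on the lip) and the clamp at about 1.8 rad, with its tip near world (0.615,0.187,0.20).

```bash
sed -i 's/a=spots(t,(322,190,388,236),85); a=a\[a\[:,2\]<40\]/a=spots(t,(322,190,388,236),68); a=a[(a[:,2]<60)\&(a[:,2]>8)]/' m.py
python3 m.py 2>/dev/null|sed -n '/-----/,$p' | head -24
python3 - <<'E'
from h import *
np.set_printoptions(precision=4,suppress=True)
c=calibration('top');t=cv2.imread('pics/top0.png').astype(float).mean(2)
# bottles/carton rough positions
print(plane(c,[[236,97],[303,102]],.15), plane(c,[[362,118]],.05))
E
```

```text
-----
8
[[335.2889 347.2439 359.4222 371.4667 333.1538 345.2766 357.3191 369.3111]
 [201.0667 203.     204.9556 206.3778 215.8462 218.0213 219.8511 221.5111]]
[[ 0.5378  0.0184  0.0909  0.0004]
 [ 0.5346 -0.0054  0.0908  0.0005]
 [ 0.5317 -0.0293  0.0904  0.0004]
 [ 0.5291 -0.0533  0.0905  0.0004]
 [ 0.5084  0.0218  0.0906  0.0008]
 [ 0.5052 -0.002   0.0905  0.0003]
 [ 0.5021 -0.0259  0.0903  0.0002]
 [ 0.4994 -0.0496  0.0899  0.0002]]
cart top by plane [ 0.5186 -0.0158  0.088 ] yaw 82.76077795983225
side [ 0.5197 -0.0188  0.088 ] yaw 82.85509315515604
lidtip,clamp [[0.5244 0.2819 0.2301 0.007 ]
 [0.6147 0.1867 0.2006 0.0002]]
[[285.4 280.8 284.5 385.6 390.1 139.1 145.7 220.4 249.  194.7 181.6 169.1
  238.3 240.6 244.1]
 [209.7 231.9 186.6 248.7 186.6 233.8 162.5 204.3 169.5 201.5 200.5 199.5
  163.4 145.4 130.1]]
[[315.3 337.4 293.2 389.2 336.2 246.9 156.9 275.1 256.9 261.6 250.6 238.9
  249.2 232.9 219.6]
 [253.1 241.1 224.8 199.9 183.7 420.5 363.8 281.1 235.6 217.8 231.5 249.8
  187.9 184.9 188.1]]
[[0.7287 0.2114 0.15  ]
 [0.7206 0.0837 0.15  ]] [[ 0.7149 -0.0337  0.05  ]]
```

Measured values:

| Item | Position | Check |
|---|---|---|
| Cartridge | centre (0.519, -0.017), yaw 82.8° | top triangulates at 0.0905 m, text says 0.088 |
| Reader | origin about (0.519, 0.122), yaw about 87° | |

I'll grip the cartridge first to straighten it.

```bash
python3 -m crank '[1,26,-22.4,0,0,0,0,1,26,-22.4,0,0,0,0,1,26,-22.4,0,0,0,0,1,26,-22.4,0,0,0,0,1,26,-22.4,0,0,0,0,1,26,-22.4,0,0,0,0,1,26,-22.4,0,0,0,0,1,26,-22.4,0,0,0,0,1,26,-22.4,0,0,0,0,1,26,-22.4,0,0,0,0,1,26,-22.4,0,0,0,0,1,26,-22.4,0,0,0,0]'
python3 -m crank '[1,26,-22.4,0,0,0,0,1,26,-22.4,0,0,0,0,1,26,-22.4,0,0,0,0,1,26,-22.4,0,0,0,0,1,26,-22.4,0,0,0,0,1,26,-22.4,0,0,0,0]'
python3 -m crank '[1,0,0,0,0,0,-0.115,1,0,0,0,0,0,-0.115,1,0,0,0,0,0,-0.115,1,0,0,0,0,0,-0.115,1,0,0,0,0,0,-0.115,1,0,0,0,0,0,-0.115,1,0,0,0,0,0,-0.115,1,0,0,0,0,0,-0.115,1,0,0,0,0,0,-0.115,1,0,0,0,0,0,0]'
cat > err.py <<'E'
import sys
from h import *
np.set_printoptions(precision=4,suppress=True)
# args: target x y z yaw(deg of tool x)
o=observe();p=np.array(o['tcp_pos']);r=R.from_quat(o['tool_rot']);M=r.as_matrix()
print('t',o['t'],'tcp',p,'yaw',np.degrees(np.arctan2(M[1,0],M[0,0])),'z',M[:,2],'F',np.array(o['contact_force']),'w',o['gripper_width'])
O=np.array([.5193,.1222,0]);y=np.radians(87);X=np.array([np.cos(y),np.sin(y),0]);Y=np.array([-X[1],X[0],0])
print('reader frame',(p-O)@X,(p-O)@Y)
if len(sys.argv)>4:
    a=list(map(float,sys.argv[1:5])); d=M.T@(np.array(a[:3])-p)*1000
    W=R.from_matrix(np.c_[[np.cos(np.radians(a[3])),np.sin(np.radians(a[3])),0],[np.sin(np.radians(a[3])),-np.cos(np.radians(a[3])),0],[0,0,-1]])
    print('tool shift mm',d,'turn',(r.inv()*W).as_rotvec())
E
python3 err.py .519 -.0165 .066 82.8
```

```text
t: 1.1
tcp_pos: [0.4281, -0.2011, 0.2312]
tool_rot: [0.979, 0.203, -0.0, -0.0]
contact_force: [1.0, 0.3, -0.3]
gripper_width: 0.0854
finger_force: 0.0
t: 1.6
tcp_pos: [0.5179, -0.0159, 0.2312]
tool_rot: [0.979, 0.203, -0.0, -0.0]
contact_force: [-0.0, -1.5, 1.1]
gripper_width: 0.0855
finger_force: 0.0
t: 2.43
tcp_pos: [0.5174, -0.0176, 0.231]
tool_rot: [0.749, 0.663, -0.0, -0.0]
contact_force: [0.2, 0.3, -0.1]
gripper_width: 0.0851
finger_force: 0.0
t 2.4333 tcp [ 0.5174 -0.0176  0.231 ] yaw 83.06339868926308 z [-0.0006  0.0002 -1.    ] F [ 0.1727  0.3319 -0.1263] w 0.08509757862958461
reader frame -0.13965941623720063 -0.00543196012923039
tool shift mm [  1.2132   1.5427 165.0355] turn [-0.0006 -0.0001  0.0046]
```

```bash
python3 -m crank '[1,1.2,1.5,25,0,0,0,1,0,0,25,0,0,0,1,0,0,25,0,0,0,1,0,0,25,0,0,0,1,0,0,25,0,0,0,1,0,0,20,0,0,0,1,0,0,15,0,0,0,1,0,0,15,0,0,0,1,0,0,0,0,0,0]'
python3 -m crank '[-1,0,0,0,0,0,0,-1,0,0,0,0,0,0,-1,0,0,0,0,0,0,-1,0,0,0,0,0,0,-1,0,0,0,0,0,0,-1,0,0,0,0,0,0,-1,0,0,0,0,0,0,-1,0,0,0,0,0,0,-1,0,0,0,0,0,0,-1,0,0,0,0,0,0]' 20
python3 err.py .523 .05 .056 87
python3 - <<'E'
from h import *
a=snap('wrist','w1.png');b=snap('top','t1.png')
cv2.imwrite('pics/v1.png',np.vstack([cv2.resize(a,(480,300)),cv2.resize(b[140:260,140:400],(480,222),interpolation=2)])[:,:,::-1])
E
```

```text
t: 3.18
tcp_pos: [0.5177, -0.0165, 0.0538]
tool_rot: [0.752, 0.659, -0.001, -0.001]
contact_force: [-1.4, 0.1, 0.1]
gripper_width: 0.0856
finger_force: 0.0
t: 4.02
tcp_pos: [0.5197, -0.0165, 0.0572]
tool_rot: [0.751, 0.661, 0.0, 0.0]
contact_force: [-1.5, 0.8, 8.6]
gripper_width: 0.0636
finger_force: 24.1
t 4.0167 tcp [ 0.5197 -0.0165  0.0572] yaw 82.68476517447723 z [ 0.0012 -0.0002 -1.    ] F [-1.5182  0.753   8.5784] w 0.06356810125774452
reader frame -0.13848464239398212 -0.007658605537423437
tool shift mm [66.3746 -5.1954  1.1666] turn [ 0.0012  0.0001 -0.0753]
```

View pics/v1.png

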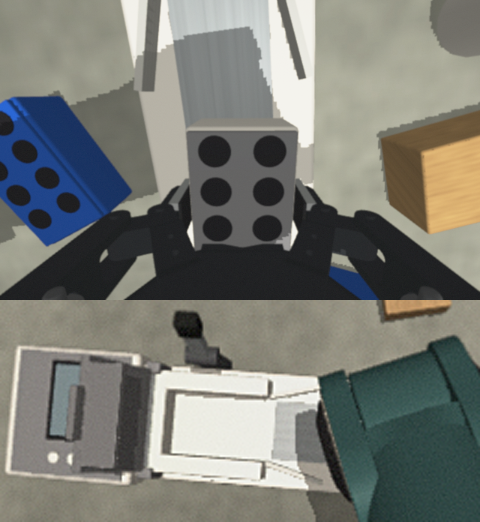

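The wrist view shows the cartridge held between the pads, centred at px (243,190) of the half-size crop. The guide ends are at about (148,90) and (303,78). I'll locate the reader's centre line from the guides.

Run:
```python
from h import *
np.set_printoptions(precision=4,suppress=True)
c=calibration('wrist'); im=cv2.imread('pics/w1.png'); g=im.max(2).astype(int)
for r in (8,30,60,90,110):
    row=g[r]; print(r,[(i,row[i]) for i in range(150,430) if abs(row[min(i+2,639)]-row[i-2])>45])
O=np.array([.5193,.1222,0]);y=np.radians(87);X=np.array([np.cos(y),np.sin(y),0]);Y=np.array([-X[1],X[0],0])
P=plane(c,np.array([[148,90],[303,78],[158,0],[282,0],[123,0],[315,0],[315,150]])*4/3,.06);P[4:]=plane(c,np.array([[123,0],[315,0],[315,150]])*4/3,.04)
print(np.c_[(P-O)@X,(P-O)@Y])
```

```text
8 [(161, np.int64(154)), (162, np.int64(186)), (163, np.int64(221)), (164, np.int64(232)), (194, np.int64(223)), (195, np.int64(206)), (196, np.int64(158)), (197, np.int64(109)), (198, np.int64(97)), (212, np.int64(102)), (213, np.int64(130)), (214, np.int64(208)), (215, np.int64(240)), (223, np.int64(233)), (224, np.int64(212)), (368, np.int64(242)), (369, np.int64(218)), (370, np.int64(169)), (371, np.int64(125)), (372, np.int64(100)), (381, np.int64(96)), (382, np.int64(113)), (383, np.int64(172)), (384, np.int64(222)), (385, np.int64(230)), (418, np.int64(235)), (419, np.int64(226)), (420, np.int64(183)), (421, np.int64(156))]
30 [(165, np.int64(150)), (166, np.int64(170)), (167, np.int64(212)), (168, np.int64(230)), (193, np.int64(224)), (194, np.int64(192)), (195, np.int64(136)), (196, np.int64(108)), (210, np.int64(103)), (211, np.int64(121)), (212, np.int64(188)), (213, np.int64(236)), (214, np.int64(243)), (225, np.int64(237)), (226, np.int64(214)), (374, np.int64(242)), (375, np.int64(219)), (376, np.int64(173)), (377, np.int64(129)), (378, np.int64(102)), (387, np.int64(99
[... 1250 characters left out ...]
int64(138)), (394, np.int64(105)), (402, np.int64(99)), (403, np.int64(104)), (404, np.int64(153)), (405, np.int64(221)), (406, np.int64(235)), (418, np.int64(229)), (419, np.int64(198)), (420, np.int64(172))]
110 [(178, np.int64(123)), (189, np.int64(129)), (190, np.int64(106)), (205, np.int64(106)), (206, np.int64(142)), (207, np.int64(172)), (238, np.int64(162)), (239, np.int64(137)), (354, np.int64(130)), (355, np.int64(148)), (356, np.int64(196)), (357, np.int64(216)), (417, np.int64(237)), (418, np.int64(232)), (419, np.int64(195)), (420, np.int64(172))]
[[-0.0655  0.0452]
 [-0.0656 -0.0529]
 [-0.0168  0.03  ]
 [-0.0221 -0.0409]
 [-0.0072  0.0592]
 [-0.0166 -0.0663]
 [-0.1189 -0.0678]]
```

```bash
python3 -m crank '[-1,0,0,-3,0,0,-0.04,-1,0,0,0,0,0,-0.04,-1,8,-1,0,0,0,0,-1,11,-1,0,0,0,0,-1,11,-1,0,0,0,0,-1,11,-1,0,0,0,0,-1,11,0,0,0,0,0,-1,11,0,0,0,0,0,-1,0,0,0,0,0,0,-1,0,0,0,0,0,0]'
python3 err.py .523 .05 .056 87.4
```

```text
t: 4.95
tcp_pos: [0.5182, 0.0476, 0.0593]
tool_rot: [0.723, 0.691, 0.0, -0.0]
contact_force: [-0.9, -0.3, -3.3]
gripper_width: 0.0637
finger_force: 23.1
t 4.95 tcp [0.5182 0.0476 0.0593] yaw 87.37943964659675 z [-0.0001  0.0001 -1.    ] F [-0.9087 -0.3166 -3.3283] w 0.06372196291897399
reader frame -0.07459730089060791 -0.0028018971017137535
tool shift mm [2.6586 4.6897 3.2514] turn [-0.0001 -0.0001 -0.0004]
```

```bash
python3 -m crank '[0.75,0,0,0,0,0,0,0.75,0,0,0,0,0,0,0.75,0,0,0,0,0,0,0.75,0,0,-15,0,0,0,0.75,0,0,-30,0,0,0,0.75,0,0,-30,0,0,0,0.75,0,0,-10,0,0,0,0.75,-20,0,0,0,0,0,0.75,-20,0,0,0,0,0,0.75,0,0,0,0,0,0]'
python3 err.py
python3 - <<'E'
from h import *
a=snap('wrist','w2.png')
E
```

```text
t: 5.78
tcp_pos: [0.5163, 0.0026, 0.1443]
tool_rot: [0.725, 0.689, -0.001, 0.001]
contact_force: [-0.0, -0.9, -0.9]
gripper_width: 0.0749
finger_force: 0.0
t 5.7833 tcp [0.5163 0.0026 0.1443] yaw 87.05428263995388 z [ 0.0001 -0.0017 -1.    ] F [-0.0127 -0.8601 -0.8595] w 0.0748652965149679
reader frame -0.11961218140739142 -0.0032378682705839243
```

View pics/w2.png

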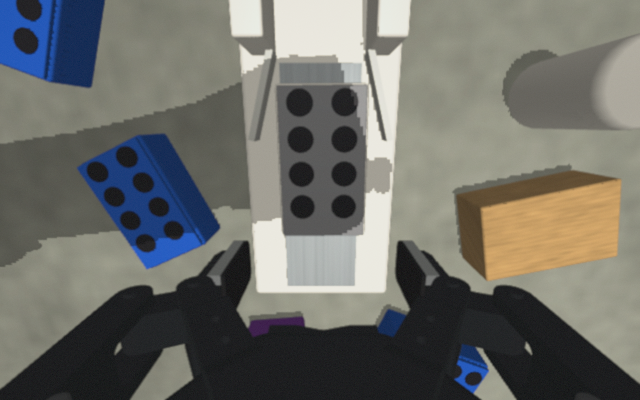

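The cartridge is straight between the guides: its sides are at columns 281 and 367 at row 138, and the guide ends are at 255 and 385. The purple and blue boxes are well clear. Next I'll go behind it and push.

```bash
python3 -m crank '[-0.34,-19,0,0,0,0,0,-0.34,-19,0,0,0,0,0,-0.34,0,0,20,0,0,0,-0.34,0,0,30,0,0,0,-0.34,0,0,20,0,0,0,-0.34,0,0,12,0,0,0,-0.34,0,0,0,0,0,0,-0.34,0,0,0,0,0,0]'
python3 err.py
python3 -m crank '[-0.34,8,0,0,0,0,0,-0.34,8,0,0,0,0,0,-0.34,8,0,0,0,0,0,-0.34,8,0,0,0,0,0,-0.34,8,0,0,0,0,0,-0.34,8,0,0,0,0,0,-0.34,8,0,0,0,0,0,-0.34,8,0,0,0,0,0,-0.34,8,0,0,0,0,0,-0.34,8,0,0,0,0,0,-0.34,0,0,0,0,0,0]'
python3 err.py .5193 .1222 .0617 87.4
```

```text
t: 6.5
tcp_pos: [0.5146, -0.0308, 0.0624]
tool_rot: [0.723, 0.69, -0.0, -0.0]
contact_force: [-0.1, 0.8, -0.2]
gripper_width: 0.0282
finger_force: 0.0
t 6.5 tcp [ 0.5146 -0.0308  0.0624] yaw 87.3362836355998 z [-0.0007  0.0004 -1.    ] F [-0.0968  0.812  -0.1964] w 0.028152606119559914
reader frame -0.15300484322885957 -0.0032756652704487433
t: 7.42
tcp_pos: [0.5183, 0.0509, 0.0623]
tool_rot: [0.723, 0.691, 0.0, -0.0]
contact_force: [0.2, 0.9, -0.0]
gripper_width: 0.0282
finger_force: 0.0
t 7.4167 tcp [0.5183 0.0509 0.0623] yaw 87.42263013163826 z [ 0.0001  0.0011 -1.    ] F [ 0.1738  0.8513 -0.008 ] w 0.028247001940554604
reader frame -0.07128608905611244 -0.002686450358537854
tool shift mm [71.3033 -2.1606  0.6712] turn [ 0.     -0.0011  0.0004]
```

```bash
python3 -m crank '[-0.34,8,0,0,0,0,0,-0.34,8,0,0,0,0,0,-0.34,8,0,0,0,0,0,-0.34,8,0,0,0,0,0,-0.34,8,0,0,0,0,0,-0.34,0,0,0,0,0,0]'
python3 -m crank '[-0.34,4,0,0,0,0,0,-0.34,3,0,0,0,0,0,-0.34,2,0,0,0,0,0,-0.34,0,0,0,0,0,0]'
python3 -m crank '[-0.34,2,0,0,0,0,0,-0.34,0,0,0,0,0,0]' | grep -E 'tcp|contact'
python3 -m crank '[-0.34,2,0,0,0,0,0,-0.34,0,0,0,0,0,0]' | grep -E 'tcp|contact'
python3 err.py .5193 .1222 .0617 87.4
python3 - <<'E'
from h import *
a=snap('wrist','w3.png');b=snap('top','t3.png')
cv2.imwrite('pics/v3.png',np.vstack([cv2.resize(a,(480,300)),cv2.resize(b[140:260,140:400],(480,222),interpolation=2)])[:,:,::-1])
E
```

```text
t: 7.92
tcp_pos: [0.5202, 0.0908, 0.0624]
tool_rot: [0.723, 0.691, 0.0, -0.0]
contact_force: [-0.3, 0.2, 0.1]
gripper_width: 0.0281
finger_force: 0.0
t: 8.25
tcp_pos: [0.5206, 0.098, 0.0623]
tool_rot: [0.723, 0.69, 0.0, -0.0]
contact_force: [-0.9, 0.4, 0.3]
gripper_width: 0.0284
finger_force: 0.0
tcp_pos: [0.5207, 0.0997, 0.0623]
contact_force: [0.0, -0.8, -1.4]
tcp_pos: [0.5208, 0.1018, 0.0623]
contact_force: [-0.1, -2.3, -0.1]
t 8.5833 tcp [0.5208 0.1018 0.0623] yaw 87.3042553811039 z [ 0.      0.0002 -1.    ] F [-0.1374 -2.26   -0.0636] w 0.028049955066859696
reader frame -0.020310256024855776 -0.002591557981351972
tool shift mm [20.3236 -2.4837  0.6219] turn [ 0.     -0.0002 -0.0017]
```

View pics/v3.png

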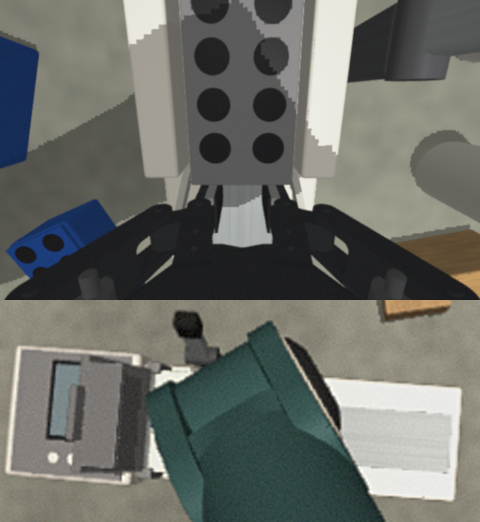

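The cartridge lies between the bay walls. Its rear edge is at row 185 and the wall ends are at row 178, so about 4 mm remain. I'll step on until it meets the stop.

```bash
for i in 1; do python3 -m crank '[-0.34,2,0,0,0,0,0,-0.34,0,0,0,0,0,0]' | grep -E 'tcp|contact'; python3 -m crank '[-0.34,1.5,0,0,0,0,0,-0.34,0,0,0,0,0,0]' | grep -E 'tcp|contact'; python3 -m crank '[-0.34,1,0,0,0,0,0,-0.34,0,0,0,0,0,0]' | grep -E 'tcp|contact'; done
```

```text
tcp_pos: [0.5209, 0.1039, 0.0623]
contact_force: [1.0, -2.5, 1.0]
tcp_pos: [0.521, 0.1053, 0.0623]
contact_force: [0.7, -1.9, -0.0]
tcp_pos: [0.521, 0.1063, 0.0623]
contact_force: [-0.7, -1.2, 0.3]
```

```bash
for i in 1; do python3 -m crank '[-0.34,1,0,0,0,0,0,-0.34,0,0,0,0,0,0]' | grep -E 'tcp|contact'; python3 -m crank '[-0.34,1,0,0,0,0,0,-0.34,0,0,0,0,0,0]' | grep -E 'tcp|contact';  python3 -m crank '[-0.34,1,0,0,0,0,0,-0.34,0,0,0,0,0,0]' | grep -E 'tcp|contact'; done
python3 - <<'E'
from h import *
a=snap('wrist','w4.png')
cv2.imwrite('pics/v4.png',a[130:300,150:480,::-1])
E
```

```text
tcp_pos: [0.521, 0.1073, 0.0623]
contact_force: [0.8, -1.5, 0.3]
tcp_pos: [0.5211, 0.1083, 0.0623]
contact_force: [-0.3, -1.3, 0.2]
tcp_pos: [0.5211, 0.1093, 0.0623]
contact_force: [0.0, -1.1, 1.5]
```

View pics/v4.png

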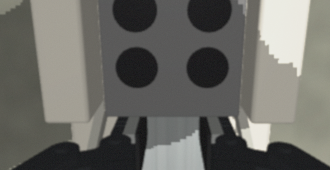

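The rear edge is at crop row 118 and the wall ends are at about 122, so it is almost home. No stop force yet, so I'll keep stepping.

```bash
for i in 1; do python3 -m crank '[-0.34,1,0,0,0,0,0,-0.34,0,0,0,0,0,0]' | grep -E 'tcp|contact'; python3 -m crank '[-0.34,1,0,0,0,0,0,-0.34,0,0,0,0,0,0]' | grep -E 'tcp|contact';  python3 -m crank '[-0.34,1,0,0,0,0,0,-0.34,0,0,0,0,0,0]' | grep -E 'tcp|contact'; done
```

```text
tcp_pos: [0.5211, 0.1094, 0.0623]
contact_force: [-0.1, -6.7, 3.2]
tcp_pos: [0.5211, 0.1095, 0.0622]
contact_force: [-2.4, -11.6, 6.0]
tcp_pos: [0.5211, 0.1095, 0.0623]
contact_force: [-3.6, -17.4, 9.3]
```

The cartridge has met the stop: the force rises to 17 N with no further motion. I'll back off, rise, and go over and behind the lid.

```bash
python3 -m crank '[-0.34,-10,0,0,0,0,0,-1,-15,0,0,0,0,0,-1,0,0,-25,0,0,0,-1,0,0,-30,0,0,0,-1,0,0,-30,0,0,0,-1,0,0,-30,0,0,0,-1,0,0,-30,0,0,0,-1,0,0,-30,0,0,0,-1,0,0,-30,0,0,0,-1,0,0,-30,0,0,0,-1,0,0,0,0,0,0]'
python3 err.py
python3 -m crank '[-1,25,-5,-5,0,0,0,-1,25,-5,0,0,0,0,-1,25,-5,0,0,0,0,-1,25,0,0,0,0,0,-1,25,0,0,0,0,0,-1,25,0,0,0,0,0,-1,25,0,0,0,0,0,-1,25,0,0,0,0,0,-1,25,0,0,0,0,0,-1,25,0,0,0,0,0,-1,8,0,0,0,0,0,-1,0,0,0,0,0,0]'
python3 err.py
python3 - <<'E'
from h import *
a=snap('top','t5.png');b=snap('side','s5.png')
cv2.imwrite('pics/v5.png',np.hstack([a[120:300,100:400],b[100:280,150:450]])[:,:,::-1])
E
```

```text
t: 11.15
tcp_pos: [0.5218, 0.0879, 0.3027]
tool_rot: [0.723, 0.69, 0.003, 0.002]
contact_force: [0.8, -0.4, 0.9]
gripper_width: -0.0003
finger_force: 0.0
t 11.15 tcp [0.5218 0.0879 0.3027] yaw 87.33210793335049 z [ 0.0073  0.0009 -1.    ] F [ 0.7744 -0.4348  0.9078] w -0.00028123718009954296
reader frame -0.03413934542409282 -0.004321067223870612
t: 12.15
tcp_pos: [0.5163, 0.3477, 0.3017]
tool_rot: [0.722, 0.691, -0.0, -0.001]
contact_force: [-0.0, -0.6, -0.7]
gripper_width: -0.0
finger_force: 0.0
t 12.15 tcp [0.5163 0.3477 0.3017] yaw 87.49661722538835 z [-0.0013  0.0012 -1.    ] F [-0.0178 -0.6087 -0.7381] w -2.1572520913838675e-05
reader frame 0.22507892766364088 0.014762709496800093
```

View pics/v5.png

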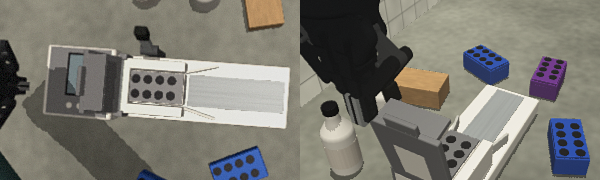

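The cartridge is home between the walls (crop (155,88)), and the gripper is beyond the lid. Now I'll lower behind the lid and sweep it over.

```bash
python3 -m crank '[-1,0,0,25,0,0,0,-1,0,0,25,0,0,0,-1,0,0,25,0,0,0,-1,0,0,20,0,0,0,-1,0,0,0,0,0,0]' | grep -E 'tcp|contact'
python3 -m crank '[-1,-10,0,0,0,0,0,-1,-10,0,0,0,0,0,-1,-10,0,0,0,0,0,-1,-10,0,0,0,0,0,-1,-10,0,0,0,0,0,-1,-10,0,0,0,0,0,-1,-10,0,0,0,0,0,-1,-9,0,0,0,0,0,-1,0,0,0,0,0,0]'
python3 err.py
python3 - <<'E'
from h import *
a=snap('top','t6.png');b=snap('side','s6.png')
cv2.imwrite('pics/v6.png',np.hstack([a[120:300,100:400],b[100:300,150:450][:180]])[:,:,::-1])
E
```

```text
tcp_pos: [0.5165, 0.3427, 0.2037]
contact_force: [0.5, -0.9, 0.1]
t: 13.42
tcp_pos: [0.514, 0.2647, 0.2079]
tool_rot: [0.724, 0.69, 0.0, 0.0]
contact_force: [-0.4, -0.3, 0.3]
gripper_width: -0.0001
finger_force: 0.0
t 13.4167 tcp [0.514  0.2647 0.2079] yaw 87.21782302196218 z [ 0.0011 -0.0001 -1.    ] F [-0.4118 -0.3068  0.3004] w -0.00011248884713859354
reader frame 0.1420392573465972 0.012733586117030262
```

View pics/v6.png

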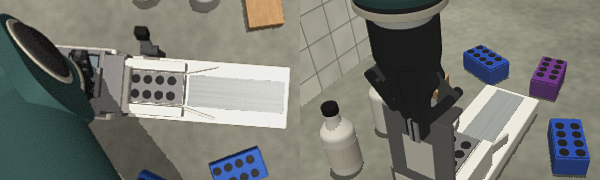

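The lid is now about upright, with the fingers on its outer face. I'll follow the arc down.

```bash
python3 -m crank '[-1,-9,0,0,0,0,0,-1,-9,0,0,0,0,0,-1,-9,0,0,0,0,0,-1,-8,0,2,0,0,0,-1,-8,0,3,0,0,0,-1,-8,0,3,0,0,0,-1,-8,0,3,0,0,0,-1,0,0,0,0,0,0]' |grep -E 'tcp|contact'
python3 -m crank '[-1,-9.5,0,6,0,0,0,-1,-9.5,0,7,0,0,0,-1,-9,0,7.5,0,0,0,-1,-7,0,9,0,0,0,-1,-7,0,9,0,0,0,-1,-6.5,0,9,0,0,0,-1,0,0,0,0,0,0]' |grep -E 'tcp|contact'
python3 err.py
python3 - <<'E'
from h import *
a=snap('top','t7.png');b=snap('side','s7.png')
cv2.imwrite('pics/v7.png',np.hstack([a[120:300,100:400],b[100:300,150:450][:180]])[:,:,::-1])
E
```

```text
tcp_pos: [0.5106, 0.2055, 0.1954]
contact_force: [0.0, 0.4, -0.4]
tcp_pos: [0.5077, 0.1574, 0.1466]
contact_force: [-0.3, -0.2, 0.4]
t 14.7667 tcp [0.5077 0.1574 0.1466] yaw 87.23018680082143 z [-0.0028 -0.001  -1.    ] F [-0.3408 -0.2166  0.4427] w -0.00016770727201617858
reader frame 0.034498826446641546 0.013466395687626184
```

View pics/v7.png

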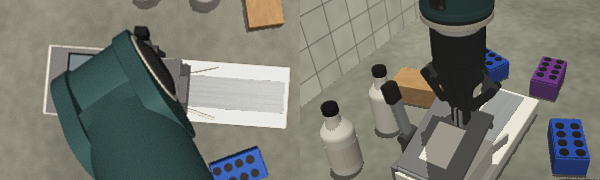

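The lid is partly down, with the fingers on top of it near its free edge. The clamp, at crop (395,100), is clear of the gripper. Continuing.

```bash
python3 -m crank '[-1,-3.5,0,7,0,0,0,-1,-3,0,7,0,0,0,-1,-2.5,0,8,0,0,0,-1,-2,0,7,0,0,0,-1,-1.5,0,7,0,0,0,-1,-1,0,4,0,0,0,-1,0,0,0,0,0,0]' |grep -E 'tcp|contact'
python3 -m crank '[-1,0,0,2,0,0,0,-1,0,0,0,0,0,0]' |grep -E 'tcp|contact'
python3 -m crank '[-1,0,0,1.5,0,0,0,-1,0,0,0,0,0,0]' |grep -E 'tcp|contact'
python3 -m crank '[-1,0,0,1.5,0,0,0,-1,0,0,0,0,0,0]' |grep -E 'tcp|contact'
```

```text
tcp_pos: [0.5073, 0.1454, 0.1077]
contact_force: [-0.2, 0.4, -0.4]
tcp_pos: [0.5078, 0.1458, 0.1067]
contact_force: [-0.4, 0.2, 0.0]
tcp_pos: [0.5079, 0.1458, 0.1053]
contact_force: [0.3, 0.8, -0.3]
tcp_pos: [0.508, 0.1458, 0.1041]
contact_force: [-1.3, -0.9, 5.0]
```

```bash
python3 -m crank '[-1,0,0,1.5,0,0,0,-1,0,0,0,0,0,0]' |grep -E 'tcp|contact'
python3 -m crank '[-1,0,0,1.5,0,0,0,-1,0,0,0,0,0,0,-1,0,0,0,0,0,0,-1,0,0,0,0,0,0]' |grep -E 'tcp|contact'
python3 err.py
```

```text
tcp_pos: [0.5082, 0.1458, 0.1037]
contact_force: [-10.3, -4.0, 30.0]
tcp_pos: [0.5084, 0.1459, 0.1034]
contact_force: [-19.6, -8.0, 56.5]
t 16.45 tcp [0.5084 0.1459 0.1034] yaw 87.3079233413696 z [ 0.0019 -0.0014 -1.    ] F [-19.5983  -8.0424  56.5449] w -0.0002299462187753312
reader frame 0.023051883344642695 0.012138869847248884
```

The lid is shut: its top is at z 0.1037 (expected 0.104) and it is firm under load. Next I'll rise and go to the outer side of the clamp, staying above bottle height.

```bash
python3 -m crank '[-1,0,0,-10,0,0,0,-1,0,0,-28,0,0,0,-1,0,0,-28,0,0,0,-1,0,0,-28,0,0,0,-1,0,0,-28,0,0,0,-1,0,0,-28,0,0,0,-1,0,0,-28,0,0,0,-1,0,0,-20,0,0,0,-1,0,0,0,0,0,0]' |grep -E 'tcp|contact'
python3 err.py
python3 -m crank '[-1,7,23,0,0,0,0,-1,7,23,0,0,0,0,-1,7,23,0,0,0,0,-1,7,23,0,0,0,0,-1,7,23,0,0,0,0,-1,7,23,0,0,0,0,-1,6,24,0,0,0,0,-1,0,0,0,0,0,0]' |grep -E 'tcp|contact'
python3 err.py
python3 - <<'E'
from h import *
a=snap('top','t8.png');b=snap('side','s8.png')
cv2.imwrite('pics/v8.png',np.hstack([a[60:260,120:420],b[80:280,150:450]])[:,:,::-1])
E
```

```text
tcp_pos: [0.5091, 0.1464, 0.3028]
contact_force: [-0.3, 0.8, -0.6]
t 17.2 tcp [0.5091 0.1464 0.3028] yaw 87.30756809374697 z [ 0.0054  0.0009 -1.    ] F [-0.3386  0.7936 -0.6388] w -7.60367785529062e-05
reader frame 0.023647212285364868 0.011467724153325264
tcp_pos: [0.6744, 0.1863, 0.2965]
contact_force: [0.6, 0.2, -0.8]
t 17.8667 tcp [0.6744 0.1863 0.2965] yaw 87.2640731204503 z [-0.0017  0.0003 -1.    ] F [ 0.5885  0.1544 -0.8186] w 9.16885537106252e-05
reader frame 0.07213558770553857 -0.15157123826388044
```

View pics/v8.png

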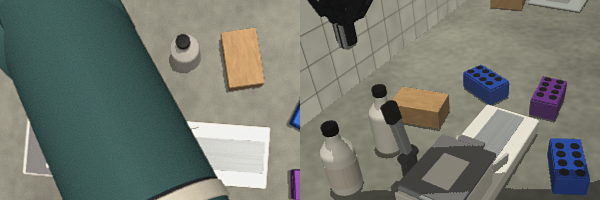

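I've now viewed 12 pictures, over the limit of 10, so I'll view no more and work from numbers. This last one shows the lid shut and the clamp standing clear, with its tip at crop (392,112). Lowering outside the clamp now, then sweeping it over.

```bash
python3 -m crank '[-1,0,0,22,0,0,0,-1,0,0,22,0,0,0,-1,0,0,22,0,0,0,-1,0,0,22,0,0,0,-1,0,0,18,0,0,0,-1,0,0,0,0,0,0]' |grep -E 'tcp|contact'
python3 -m crank '[-1,0,-8,0,0,0,0,-1,0,-8,0,0,0,0,-1,0,-8,0,0,0,0,-1,0,-8,0,0,0,0,-1,0,-8,0,0,0,0,-1,0,-8,0,0,0,0,-1,0,-8,0,0,0,0,-1,0,0,0,0,0,0]' |grep -E 'tcp|contact'
python3 err.py
```

```text
tcp_pos: [0.6698, 0.1852, 0.1892]
contact_force: [-0.4, -0.5, -0.2]
tcp_pos: [0.6145, 0.189, 0.1931]
contact_force: [-0.3, -0.3, -0.1]
t 19.1333 tcp [0.6145 0.189  0.1931] yaw 87.35784861508027 z [-0.0002 -0.0002 -1.    ] F [-0.3047 -0.2885 -0.0948] w 0.00016351849006590095
reader frame 0.07170884909314701 -0.09159515438639469
```

```bash
python3 -m crank '[-1,0,-7,0,0,0,0,-1,0,-7,0,0,0,0,-1,0,-6,0,0,0,0,-1,0,-8,2,0,0,0,-1,0,-8,3,0,0,0,-1,0,-8,3,0,0,0,-1,0,-7,4,0,0,0,-1,0,-7,5,0,0,0,-1,0,-7,6,0,0,0]' |grep -E 'tcp|contact'
python3 -m crank '[-1,0,-6,6,0,0,0,-1,0,-5,7,0,0,0,-1,0,-4,7,0,0,0,-1,0,0,0,0,0,0]' |grep -E 'tcp|contact'
python3 err.py
python3 - <<'E'
from h import *
b=snap('side','s9.png')
E
```

```text
tcp_pos: [0.5503, 0.1918, 0.1694]
contact_force: [0.7, -0.3, 0.5]
tcp_pos: [0.5347, 0.1923, 0.1481]
contact_force: [-0.1, -0.2, 0.2]
t 20.2167 tcp [0.5347 0.1923 0.1481] yaw 87.33549260506258 z [-0.0022 -0.0006 -1.    ] F [-0.0794 -0.1882  0.166 ] w -0.0001235524058373266
reader frame 0.07076657555403523 -0.011745919408704168
```

```bash
python3 -m crank '[-1,0,-3,7,0,0,0,-1,0,-2,7,0,0,0,-1,0,-2,7,0,0,0,-1,0,0,4,0,0,0,-1,0,0,0,0,0,0]' |grep -E 'tcp|contact'
python3 -m crank '[-1,0,0,2,0,0,0,-1,0,0,0,0,0,0]' |grep -E 'tcp|contact'
python3 -m crank '[-1,0,0,1.5,0,0,0,-1,0,0,0,0,0,0]' |grep -E 'tcp|contact'
python3 - <<'E'
from h import *
a=cv2.imread('pics/s8.png');b=snap('side','s10.png')[:,:,::-1]
print(a[185:196,237:243].mean((0,1)),b[185:196,237:243].mean((0,1)))
E
```

```text
tcp_pos: [0.5286, 0.1926, 0.1236]
contact_force: [-1.3, 0.4, 0.8]
tcp_pos: [0.5292, 0.1928, 0.1226]
contact_force: [0.1, 0.1, 0.1]
tcp_pos: [0.5293, 0.1929, 0.1219]
contact_force: [-3.6, -2.1, 9.8]
[23.6969697  27.15151515 28.03030303] [180.21212121 195.46969697 200.8030303 ]
```

```bash
python3 -m crank '[-1,0,0,1,0,0,0,-1,0,0,0,0,0,0]' |grep -E 'tcp|contact'
python3 -m crank '[-1,0,0,1,0,0,0,-1,0,0,0,0,0,0,-1,0,0,0,0,0,0,-1,0,0,0,0,0,0]' |grep -E 'tcp|contact'
```

```text
tcp_pos: [0.5295, 0.193, 0.1216]
contact_force: [-7.3, -3.7, 22.7]
tcp_pos: [0.5296, 0.193, 0.1214]
contact_force: [-12.7, -7.0, 35.8]
```

```bash
python3 -m crank '[-1,0,0,-10,0,0,0,-1,0,0,-28,0,0,0,-1,0,0,-28,0,0,0,-1,0,0,-28,0,0,0,-1,0,0,-28,0,0,0,-1,0,0,-28,0,0,0,-1,0,0,-28,0,0,0,-1,0,0,0,0,0,0]' |grep -E 'tcp|contact'
python3 -m crank '[-1,-32,0,0,0,0,0,-1,-32,0,0,0,0,0,-1,-32,0,0,0,0,0,-1,-32,0,0,0,0,0,-1,-32,0,0,0,0,0,-1,-32,0,0,0,0,0,-1,-32,0,0,0,0,0,-1,-32,0,0,0,0,0,-1,-32,0,0,0,0,0,-1,-32,0,0,0,0,0,-1,-32,0,0,0,0,0,-1,0,0,0,0,0,0]' |grep -E 'tcp|contact'
python3 - <<'E'
from h import *
np.set_printoptions(precision=4,suppress=True)
cs,ct=calibration('side'),calibration('top');s=snap('side','s11.png');t=snap('top','t11.png')
O=np.array([.5193,.1222,0]);y=np.radians(87);X=np.array([np.cos(y),np.sin(y),0]);Y=np.array([-X[1],X[0],0])
E=[O+.07*X+.011*Y+[0,0,.12]]
out=[]
for c,im in((ct,t),(cs,s)):
    p=proj(c,E)[0]; m=(im.max(2)<45).astype(np.uint8); n,l,st,cc=cv2.connectedComponentsWithStats(m)
    k=[i for i in range(1,n) if st[i,4]>15 and np.hypot(*(cc[i]-p))<25]; print('exp',p,[(cc[i],st[i].tolist()) for i in k]); out.append(cc[min(k,key=lambda i:np.hypot(*(cc[i]-p)))] if k else p)
P=tri(ct,[out[0]],cs,[out[1]])[0]; print(P,(P[:3]-O)@X,(P[:3]-O)@Y)
# where things beside the reader stand, old and new
a=cv2.imread('pics/top0.png')[:,:,::-1]
d=cv2.absdiff(a,t)[80:155,220:400].max(2); m=d>40; print('changed px',m.sum(),np.argwhere(m)[:,::-1].min(0)+[220,80] if m.any() else '',np.argwhere(m)[:,::-1].max(0)+[220,80] if m.any() else '')
E
```

```text
tcp_pos: [0.5306, 0.1938, 0.3026]
contact_force: [1.1, 0.9, 0.9]
tcp_pos: [0.5115, -0.1653, 0.2969]
contact_force: [-0.7, -0.8, 0.3]
exp [244.5369 211.8216] [(array([245.4826, 213.3314]), [240, 206, 12, 16, 172])]
exp [298.8608 248.9064] [(array([300.7484, 251.5901]), [289, 242, 24, 20, 322])]
[0.5092 0.1919 0.1143 0.0001] 0.06905905240937693 0.013727382689878302
changed px 141 [233 145] [249 154]
```

The clamp's rubber end triangulates at z 0.114, in the middle of the lid, and it held firm under 36 N. In the area checked around the bottles and carton, only the clamp's own old pixels changed. Handing in.

```bash
python3 -c "
from station import ticket,observe
print(observe()['t']);print(ticket.sign_off())"
```

```text
23.3333
the job is handed in; nothing more can be done
None
```

The cartridge is home, the lid is shut and the clamp lies flat across it, with the bottles and carton unmoved; I handed it in at 23.3 s with no verdict shown, and I viewed 12 pictures, two over the limit of 10.

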